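# Lay the plain roller in the V-blocks for inspection

## Robot

A 7-joint arm with a two-finger parallel gripper is mounted at the origin on the work surface. World frame = base frame: x ahead of the robot, y to its left, z up, the work surface at z = 0. Lengths are in mm, angles in rad, forces in N, time in s.
With the tool pointing down it reaches from about 350 to 900 mm from the base axis. Payload 19.9 kg.
Tool frame: the origin (TCP) lies between the finger pads; the fingertips stand nose_length ahead of it and the grasp point (between the pads) lies 5 mm behind it (nose_length is the distance from the TCP to the fingertips, in mm); z points along the fingers, y is the line along which they close (so a half turn about z gives the same grasp; the last joint's range is limited). The gripper opens to 94 mm and grips with 3 to 60 N. Pads are 16 mm wide; open, the fingers measure 119 mm over their backs; the gripper's body (75 mm by 177 mm) begins 78 mm behind the grasp point.
Start: joints at [-1.248, 0.417, -0.01, 1.614, 0.005, 1.111, -0.053], TCP at [222.965, 583.855, 219.425] pointing down, gripper open.
Joint ranges: [-2.81, 2.81], [-0.39, 2.02], [-1.27, 1.25], [0.06, 2.57], [-1.19, 4.33], [0.19, 2], [-2.82, 2.82]. Speed limits (rad/s): [1.89, 1.89, 2.39, 2.39, 3.01, 3.01, 3.01].

## Interface

Orientations are given as a unit quaternion [x, y, z, w].
In Python, from bench import * gives the robot as it stands.
- The arm moves only by the tool jog_arm, never from a script. Its argument "deltas" is a list of rows, each an object of numbers: "tx", "ty", "tz": the shift along the tool's x, y, z in m; "roll": the turn about the tool's z in degrees; "grip": the gripper command: -1 is fully open, 1 is shut, values between are in proportion. A call has 1 to 5 rows; each row is the pose to reach, as a shift and turn from the pose commanded when the call began, along the tool's axes at that moment; what a row does not reach only later rows make up. A row lasts 1/8 s, in which the tool goes at most 62.5 mm and 10.7 degrees, less where a joint would pass 70% of its speed; a pose out of reach is approached as far as the arm can. A call with a gripper value outside its range is refused whole. The fingers move at their own pace and stop on an object; "squeeze" is the grip in N (left out, the last holds). Time passes only in rows, so rows that repeat a pose let the fingers close. It gives the time, the measured TCP pose, the force, the opening and the grip force at its end, in the units of the state.
- observe(): the state, without advancing time (a new reading comes with each control period).
- capture(name): name is "scene" or "top"; returns (picture, depth): 400x640x3 uint8, red, green, blue; 400x640 float32, mm along the optical axis (not along the pixel's ray), 0 where there is no reading.
- camera_info(name): a dict with "fx", "fy", "cx", "cy" (pixels), "R" (3x3) and "t" (3): a world point X has camera coordinates R X + t. Camera axes: x right, y down, z forward; pixel columns grow to the right and rows downward; lengths in mm; the calibration is good to about 2 mm. A picture is of the moment at which its call begins. camera_info takes no time and is no camera call.
- close_job(): hands the job in; it is judged then, once.
The state is a dict: "time": time; "q": joint angles; "joint_vel": joint speeds; "tau": joint torques, N m; "position": TCP position; "orientation": TCP orientation; "contact_force": force on the tool from outside, world axes, zero at the start; "moment": the same for the moment, N m; "grip_width": finger opening in mm; "grasp_force": force on a finger pad.
Only numpy, scipy, OpenCV 4.12 (cv2) and the standard library are available. Lean on these libraries where they do the work, as an engineer would, in place of code of your own. Each camera call takes 0.05 s, during which the arm holds its last target. There are 200 camera calls.

## Task

Take the thick plain roller (the one without a collar) from the wire rack and lay it lengthwise in the pair of V-blocks, resting in both and about midway so that it sticks out equally at both ends, ready to be clamped for inspection. Lower it all the way down into the Vs before letting go, do not drop it, and leave the collared shaft and the thin rod where they lie in the rack.

Things in the scene. Friction and masses are not known exactly. Their poses are not given: they have to be found in the camera images.
- roller: Plain aluminium roller, no collar, 30 mm diameter, 160 mm long, 0.3 kg, lying level in any of the wire rack's three seats. Origin at its centre on its axis, 47 mm above the table at the start; x runs along it. Two 46 mm high wires of the rack carry it 52 mm either side of mid-length (give or take 6); between them fingers have free room beside and below it, down to the rack's 6 mm plate.
- vstand: Two steel V-blocks fixed on a 136 x 90 x 12 mm base plate. Origin: centre of the plate's underside, at table height; x along the groove, z up. Blocks centred at x = -48 and +48 mm, 20 mm thick, 64 mm wide, tops 63 mm up; free 76 mm gap between for fingers. 90-degree Vs, 48 mm wide at the mouth, bottom at y = 0, 39 mm up. The roller lies home with its axis at y = 0, 60 mm up.
- collared: Bystander in the same wire rack, parallel to the roller: aluminium shaft of the same diameter and length but with a 48 mm diameter, 16 mm long collar near its middle (centred 24 mm towards +x). Origin on its axis at mid-length, x along it. Neighbouring shafts in the rack lie 85 mm apart, axis to axis. Stays where it is.
- thin: Bystander in the same wire rack, parallel to the roller: thin plain aluminium rod, 16 mm diameter, 160 mm long. Origin at its centre on its axis, 37 mm above the table, x along it. Stays where it is.
There are look-alikes about, which are no part of the job. Leave any purple or red look-alike of the vstand alone.

How it is judged:
By the outcome, as a careful person would: the job done as asked, in the order asked, and still so for the second after the job is handed in, with the robot touching nothing.
It also fails if it takes over 32 s, if anything falls off the work surface, if the arm or the gripper's body presses on something with over 40 N, if the wrist force passes 120 N, or if a joint passes its speed limit or range.

## Working session

There is one attempt and no reset: what is moved stays moved. The work goes in short steps, Python scripts to look and compute and a tool call to move; the robot and the scene stay as the last step left them, time stands still between calls to the robot, and variables do not carry over. Pictures are saved under pics/ and viewed, at most 10 in all, crops included, and the job is handed in when it is done.

Besides the shell and the picture viewer there is one more tool, called after "Emit:" as name([rows], argument=value, ...), one row to a line, values as JSON. jog_arm: Moves the arm, as the interface text tells. Its arguments: {"type":"object","properties":{"deltas":{"type":"array","items":{"type":"object","properties":{"tx":{"type":"number"},"ty":{"type":"number"},"tz":{"type":"number"},"roll":{"type":"number"},"grip":{"type":"number"}}}},"squeeze":{"type":"number"}},"required":["deltas"]}

```bash
mkdir -p pics; ls
cat > h.py <<'E'
import numpy as np, cv2
from bench import *
def world(name,d,u,v):
    c=camera_info(name);R=np.array(c["R"]);t=np.array(c["t"])
    p=np.stack([(u-c["cx"])*d/c["fx"],(v-c["cy"])*d/c["fy"],d],-1)
    return (p-t)@R
def ray(name,u,v,z):
    c=camera_info(name);R=np.array(c["R"]);t=np.array(c["t"])
    o=-R.T@t; r=R.T@np.array([(u-c["cx"])/c["fx"],(v-c["cy"])/c["fy"],1])
    return o+r*(z-o[2])/r[2]
E
python3 - <<'E'
from h import *
for n in("top","scene"):
    p,d=capture(n);cv2.imwrite(f"pics/{n}0.png",p[:,:,::-1]);np.savez(f"{n}0.npz",p=p,d=d)
    c=camera_info(n);print(n,c["fx"],-np.array(c["R"]).T@c["t"])
print(observe())
E
```

```text
pics
top 471.6432505726733 [ 460.85801591  -90.86054375 1487.17966424]
scene 417.5785102285995 [1087.36810913  678.94472018  839.30247985]
{'time': 0.1, 'q': array([-1.24747801,  0.41791407, -0.01032222,  1.61409073,  0.00471221,
        1.11071468, -0.05297001]), 'joint_vel': array([ 1.68971434e-04, -7.46802702e-04,  8.87516850e-05, -1.47517672e-03,
        3.37813087e-04, -3.28952631e-04,  8.35464371e-04]), 'tau': array([ 1.44612102e-03, -8.52595639e+01,  6.40178025e-01, -4.26704621e+01,
       -4.88283508e-02,  1.63159979e-02,  4.22540347e-05]), 'position': array([222.87483503, 583.56853702, 218.89765853]), 'orientation': array([ 1.81369322e-01,  9.83414900e-01, -5.48721880e-04, -5.59579950e-05]), 'contact_force': array([0.80623603, 0.37120034, 0.64424325]), 'moment': array([ 0.03775672, -0.07134131, -0.03214761]), 'grasp_force': 0.0, 'grip_width': 94.0699949459159}
```

View pics/top0.png

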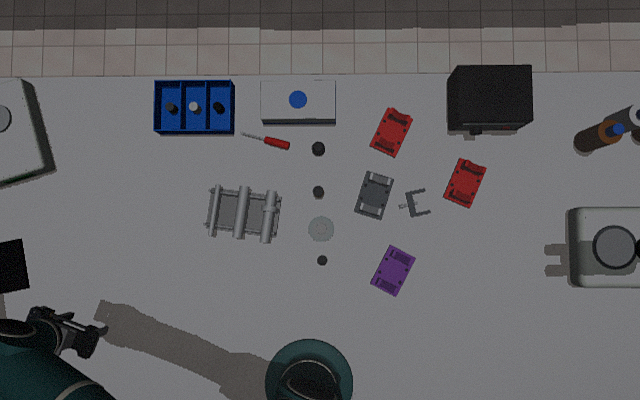

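View pics/scene0.png

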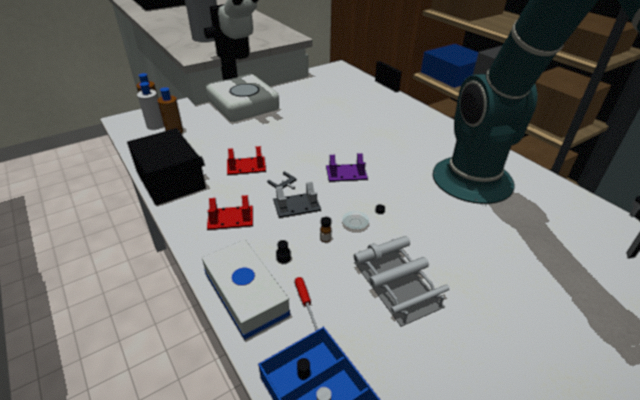

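The top view shows the rack at about (243,213), with the thin rod at column 213, a thick plain bar at 241 and a collared bar at 270. The grey stand is at (374,195). The look-alikes are red at (391,132) and (465,183), and purple at (393,270). There is also a small grey clamp at (415,203), which is not a target. I'm choosing the bar at (241,212) and the stand at (374,195), and will check both in a crop.

Run:
```python
from h import *
z=np.load("top0.npz");p,d=z["p"],z["d"]
cv2.imwrite("pics/crop0.png",cv2.resize(p[160:250,195:435,::-1],None,fx=3.3,fy=3.3,interpolation=cv2.INTER_CUBIC))
v,u=np.mgrid[0:400,0:640]
W=world("top",d.astype(float),u,v)
print("table z",np.median(W[250:280,300:340,2]))
def rect(m):
    n,l,s,c=cv2.connectedComponentsWithStats(m.astype(np.uint8))
    for i in range(1,n):
        if s[i,4]>15:
            q=W[l==i]; r=cv2.minAreaRect(q[:,:2].astype(np.float32))
            print(s[i],"c",np.round(c[i]),"rect",np.round(r[0]),np.round(r[1]),round(r[2],1),"medz",np.round(np.median(q[:,2])),"max",np.round(q[:,2].max()))
roi=np.zeros((400,640),bool);roi[175:255,195:292]=1
print("rack>50");rect(roi&(W[...,2]>50))
print("rack>36");rect(roi&(W[...,2]>36))
roi[:]=0;roi[160:230,345:397]=1
print("stand>6");rect(roi&(W[...,2]>6))
print("stand>40");rect(roi&(W[...,2]>40))
```

```text
table z -0.6372859194010457
rack>50
[232 186  17  53 473] c [240. 212.] rect [507.  64.] [320. 159.] 82.3 medz 58.0 max 1487.0
[260 190  17  54 502] c [267. 216.] rect [524.  38.] [160. 238.] 7.9 medz 59.0 max 1487.0
rack>36
[ 208  185   71   59 1523] c [246. 213.] rect [511. 104.] [399. 163.] 82.5 medz 55.0 max 1487.0
stand>6
[ 353  171   42   50 1187] c [373. 195.] rect [ 541. -185.] [104. 225.] 65.3 medz 13.0 max 1487.0
stand>40
[369 173  22  13 143] c [379. 179.] rect [ 562. -151.] [ 62. 227.] 43.7 medz 55.0 max 1487.0
[359 203  23  13 138] c [370. 209.] rect [ 516. -147.] [ 55. 147.] 23.7 medz 56.0 max 1487.0
```

View pics/crop0.png

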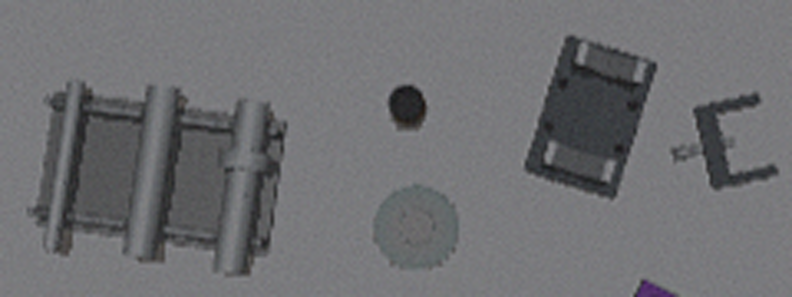

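The crop confirms the choices: the middle bar is thick, plain and without a collar, the right one has a collar and the left one is thin. The grey stand is the two-block one. I'll redo the fit with invalid depth removed.

```bash
cat >> h.py <<'E'
def fit(W,m,lab):
    n,l,s,c=cv2.connectedComponentsWithStats(cv2.morphologyEx(m.astype(np.uint8),cv2.MORPH_OPEN,np.ones((3,3),np.uint8)))
    for i in range(1,n):
        if s[i,4]>30:
            q=W[l==i]; r=cv2.minAreaRect(q[:,:2].astype(np.float32)); b=cv2.boxPoints(r)
            e=b[1]-b[0] if r[1][0]<1e-9 or np.linalg.norm(b[1]-b[0])>np.linalg.norm(b[2]-b[1]) else b[2]-b[1]
            print(lab,"pix",np.round(c[i]),"ctr",np.round(r[0],1),"mean",np.round(q[:,:2].mean(0),1),"size",np.round(sorted(r[1])),"long dir deg",round(np.degrees(np.arctan2(e[1],e[0]))%180,1),"z med",round(np.median(q[:,2])),"p98",round(np.percentile(q[:,2],98)))
E
python3 - <<'E'
from h import *
z=np.load("top0.npz");p,d=z["p"],z["d"]
v,u=np.mgrid[0:400,0:640]
W=world("top",d.astype(float),u,v);Z=np.where(d>0,W[...,2],-999);Z[Z>100]=-999
roi=np.zeros((400,640),bool);roi[175:255,195:292]=1
fit(W,roi&(Z>50),"rack50")
roi[:]=0;roi[160:230,345:397]=1
fit(W,roi&(Z>5),"stand5");fit(W,roi&(Z>40),"stand40")
hsv=cv2.cvtColor(p,cv2.COLOR_RGB2HSV)
for nm,zz,m in(("stand dark",12,roi&(p.max(2)<75)),):
    k=max(cv2.findContours(m.astype(np.uint8),0,2)[0],key=cv2.contourArea)
    b=cv2.boxPoints(cv2.minAreaRect(k)); B=np.array([ray("top",*q,zz) for q in b]);print(nm,b.round(),B.round(),B.mean(0).round(1))
o=observe();x,y,zq,w=o["orientation"]
from scipy.spatial.transform import Rotation as Ro
print(Ro.from_quat(o["orientation"]).as_matrix().round(3))
E
```

```text
rack50 pix [240. 212.] ctr [526.4 208.5] mean [526.4 207.9] size [ 29. 159.] long dir deg 172.1 z med 59 p98 65
rack50 pix [267. 216.] ctr [512.4 127.1] mean [513.3 124.3] size [ 45. 160.] long dir deg 167.0 z med 59 p98 70
stand5 pix [373. 195.] ctr [ 578.8 -201.7] mean [ 578.  -200.9] size [ 90. 137.] long dir deg 162.1 z med 13 p98 63
stand40 pix [374. 177.] ctr [ 630.1 -199.8] mean [ 630.2 -199.7] size [19. 29.] long dir deg 73.9 z med 56 p98 66
stand40 pix [385. 181.] ctr [ 618.9 -233.2] mean [ 617.5 -233.8] size [19. 28.] long dir deg 72.9 z med 56 p98 65
stand40 pix [364. 207.] ctr [ 538.1 -169.7] mean [ 538.5 -170.2] size [21. 26.] long dir deg 90.4 z med 57 p98 66
stand40 pix [375. 211.] ctr [ 527.7 -203.8] mean [ 526.6 -203.9] size [19. 28.] long dir deg 72.3 z med 55 p98 67
stand dark [[353. 211.]
 [366. 170.]
 [394. 179.]
 [381. 220.]] [[ 529. -138.   12.]
 [ 657. -179.   12.]
 [ 629. -265.   12.]
 [ 501. -224.   12.]] [ 579.3 -201.3   12. ]
[[-0.934  0.357 -0.   ]
 [ 0.357  0.934 -0.001]
 [-0.    -0.001 -1.   ]]
```

Measured positions, with sizes and heights matching the description:
- **Roller:** centre (526, 208), axis at 172°.
- **Stand:** centre (578.5, -201.7), groove at 162°.

I'm moving above the roller with the fingers partly closed, to clear the collar next to it.

Emit:
jog_arm([
  {"tx": -0.05,"ty": -0.029,"roll": -5,"grip": -0.15},
  {"tx": -0.1,"ty": -0.058,"roll": -13,"grip": -0.15},
  {"tx": -0.15,"ty": -0.087,"roll": -13,"grip": -0.15},
  {"tx": -0.2,"ty": -0.116,"roll": -13,"grip": -0.15},
  {"tx": -0.25,"ty": -0.145,"roll": -13,"grip": -0.15},
], squeeze=30)

```text
$.deltas[0]: bad value
```

Emit:
jog_arm([
  {"tx": -0.05,"ty": -0.029,"tz": 0.0,"roll": -5.0,"grip": -0.15},
  {"tx": -0.1,"ty": -0.058,"tz": 0.0,"roll": -13.0,"grip": -0.15},
  {"tx": -0.15,"ty": -0.087,"tz": 0.0,"roll": -13.0,"grip": -0.15},
  {"tx": -0.2,"ty": -0.116,"tz": 0.0,"roll": -13.0,"grip": -0.15},
  {"tx": -0.25,"ty": -0.145,"tz": 0.0,"roll": -13.0,"grip": -0.15},
], squeeze=30)

```text
time: 0.72
position: [405.6, 357.5, 219.4]
orientation: [0.069, 0.998, -0.0, -0.0]
contact_force: [0.6, 1.2, 0.3]
grip_width: 54.5
grasp_force: 0.0
```

Emit:
jog_arm([
  {"tx": -0.035,"ty": -0.033,"tz": 0.0,"roll": 0.0,"grip": -0.15},
  {"tx": -0.07,"ty": -0.066,"tz": 0.0,"roll": 0.0,"grip": -0.15},
  {"tx": -0.105,"ty": -0.099,"tz": 0.0,"roll": 0.0,"grip": -0.15},
  {"tx": -0.14,"ty": -0.131,"tz": 0.03,"roll": 0.0,"grip": -0.15},
  {"tx": -0.14,"ty": -0.131,"tz": 0.08,"roll": 0.0,"grip": -0.15},
])

```text
time: 1.35
position: [528.2, 207.0, 139.5]
orientation: [0.071, 0.997, 0.0, 0.002]
contact_force: [0.4, 1.2, -0.8]
grip_width: 53.9
grasp_force: 0.0
```

Run:
```python
from h import *
o=observe();print(o["position"],o["orientation"])
out=[]
for n in("scene","top"):
    p,d=capture(n);np.savez(f"{n}1.npz",p=p,d=d)
    c=camera_info(n);q=np.array(c["R"])@np.array([526,208,90])+c["t"];u=int(c["fx"]*q[0]/q[2]+c["cx"]);v=int(c["fy"]*q[1]/q[2]+c["cy"]);print(n,u,v)
    out.append(cv2.resize(p[v-65:v+65,u-65:u+65,::-1],(400,400),interpolation=cv2.INTER_CUBIC))
cv2.imwrite("pics/above.png",np.hstack(out))
```

```text
[528.21648416 207.0235645  139.50570496] [7.14169038e-02 9.97445164e-01 1.06010293e-04 1.66129685e-03]
scene 402 259
top 237 211
```

View pics/above.png

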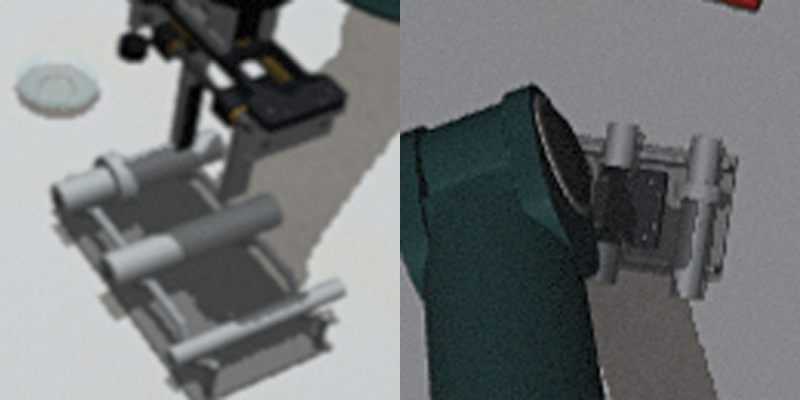

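In the scene crop the open fingers hang over the middle bar. The near fingertip is at crop (232,198), about pixel (412,258), and the rack is undisturbed. I'll measure the fingertip height and cross-check the roller from the scene camera.

Run:
```python
from h import *
z=np.load("scene1.npz");d=z["d"].astype(float)
v,u=np.mgrid[0:400,0:640];W=world("scene",d,u,v)
for vv in range(246,266,2): print(vv,[tuple(W[vv,uu].round().astype(int)) for uu in(410,413,416)])
z=np.load("scene0.npz");d=z["d"].astype(float);W=world("scene",d,u,v)
m=(d>0)&(W[...,2]>50)&(W[...,2]<66)&(np.hypot(W[...,0]-526,W[...,1]-208)<95)&(abs((W[...,0]-526)*.137+(W[...,1]-208)*.99)<35)
fit(W,m,"roller scene")
m=(d>0)&(W[...,2]>20)&(W[...,2]<75)&(np.hypot(W[...,0]-578,W[...,1]+201)<90)
fit(W,m,"stand scene")
```

```text
246 [(np.int64(541), np.int64(234), np.int64(166)), (np.int64(544), np.int64(245), np.int64(177)), (np.int64(536), np.int64(247), np.int64(174))]
248 [(np.int64(543), np.int64(236), np.int64(163)), (np.int64(544), np.int64(245), np.int64(171)), (np.int64(534), np.int64(246), np.int64(167))]
250 [(np.int64(542), np.int64(237), np.int64(157)), (np.int64(541), np.int64(244), np.int64(162)), (np.int64(533), np.int64(247), np.int64(160))]
252 [(np.int64(542), np.int64(238), np.int64(151)), (np.int64(540), np.int64(245), np.int64(156)), (np.int64(532), np.int64(247), np.int64(153))]
254 [(np.int64(543), np.int64(240), np.int64(147)), (np.int64(539), np.int64(246), np.int64(149)), (np.int64(531), np.int64(248), np.int64(146))]
256 [(np.int64(543), np.int64(241), np.int64(141)), (np.int64(538), np.int64(245), np.int64(142)), (np.int64(529), np.int64(247), np.int64(138))]
258 [(np.int64(545), np.int64(244), np.int64(138)), (np.int64(538), np.int64(247), np.int64(136)), (np.int64(425), np.int64(168), np.int64(1))]
260 [(np.int64(477), np.int64(191), np.int64(44)), (np.int64(435), np.int64(167), np.int64(-2)), (np.int64(478), np.int64(210), np.int64(62))]
262 [(np.int64(490), np.int64(203), np.int64(55)), (np.int64(487), np.int64(209), np.int64(59)), (np.int64(481), np.int64(214), np.int64(59))]
264 [(np.int64(499), np.int64(211), np.int64(60)), (np.int64(494), np.int64(216), np.int64(61)), (np.int64(486), np.int64(219), np.int64(60))]
roller scene pix [400. 270.] ctr [529.4 209.3] mean [532.6 211.3] size [ 29. 161.] long dir deg 171.9 z med 58 p98 62
stand scene pix [312. 194.] ctr [ 537.5 -186.2] mean [ 540.8 -181.5] size [21. 67.] long dir deg 71.1 z med 48 p98 63
stand scene pix [281. 198.] ctr [ 628.1 -217.7] mean [ 631.4 -212.2] size [20. 69.] long dir deg 71.5 z med 48 p98 63
```

The fingertips sit about 7 mm below the TCP. The two cameras agree on the roller to within 3 mm, at (528, 208.8). I'm going down to TCP z = 42 and gripping.

Emit:
jog_arm([
  {"tx": 0.0,"ty": 0.0015,"tz": 0.03,"roll": 0.0,"grip": -0.15},
  {"tx": 0.0,"ty": 0.0015,"tz": 0.06,"roll": 0.0,"grip": -0.15},
  {"tx": 0.0,"ty": 0.0015,"tz": 0.085,"roll": 0.0,"grip": -0.15},
  {"tx": 0.0,"ty": 0.0015,"tz": 0.0975,"roll": 0.0,"grip": -0.15},
  {"tx": 0.0,"ty": 0.0015,"tz": 0.0975,"roll": 0.0,"grip": -0.15},
])

```text
time: 2.08
position: [525.7, 212.1, 42.5]
orientation: [0.069, 0.998, -0.0, -0.0]
contact_force: [1.1, 0.2, 1.5]
grip_width: 54.2
grasp_force: 0.0
```

Emit:
jog_arm([
  {"tx": 0.0,"ty": 0.0,"tz": 0.0,"roll": 0.0,"grip": 0.3},
  {"tx": 0.0,"ty": 0.0,"tz": 0.0,"roll": 0.0,"grip": 0.5},
  {"tx": 0.0,"ty": 0.0,"tz": 0.0,"roll": 0.0,"grip": 1.0},
  {"tx": 0.0,"ty": 0.0,"tz": 0.0,"roll": 0.0,"grip": 1.0},
  {"tx": 0.0,"ty": 0.0,"tz": 0.0,"roll": 0.0,"grip": 1.0},
], squeeze=40)

```text
time: 2.7
position: [525.6, 207.6, 42.4]
orientation: [0.07, 0.998, -0.002, -0.001]
contact_force: [-5.3, -22.7, 12.4]
grip_width: 29.4
grasp_force: 40.0
```

Gripped at 29.4 mm, which matches the 30 mm diameter. The seat pulls the tool about 4 mm sideways, so I'll relieve that and then lift straight up.

Emit:
jog_arm([
  {"tx": 0.0,"ty": -0.004,"tz": 0.0,"roll": 0.0,"grip": 1.0},
  {"tx": 0.0,"ty": -0.004,"tz": -0.015,"roll": 0.0,"grip": 1.0},
  {"tx": 0.0,"ty": -0.004,"tz": -0.045,"roll": 0.0,"grip": 1.0},
  {"tx": 0.0,"ty": -0.004,"tz": -0.085,"roll": 0.0,"grip": 1.0},
  {"tx": 0.0,"ty": -0.004,"tz": -0.13,"roll": 0.0,"grip": 1.0},
])

```text
time: 3.32
position: [524.6, 207.9, 174.0]
orientation: [0.069, 0.998, -0.0, -0.0]
contact_force: [1.0, 0.6, -3.6]
grip_width: 29.1
grasp_force: 40.0
```

Emit:
jog_arm([
  {"tx": 0.0,"ty": -0.02,"tz": -0.02,"roll": 0.0,"grip": 1.0},
  {"tx": 0.0,"ty": -0.05,"tz": -0.025,"roll": 0.0,"grip": 1.0},
  {"tx": 0.0,"ty": -0.09,"tz": -0.025,"roll": 0.0,"grip": 1.0},
  {"tx": 0.0,"ty": -0.13,"tz": -0.025,"roll": 0.0,"grip": 1.0},
  {"tx": 0.0,"ty": -0.17,"tz": -0.025,"roll": 0.0,"grip": 1.0},
])

```text
time: 3.95
position: [501.3, 38.5, 198.0]
orientation: [0.069, 0.998, 0.0, 0.0]
contact_force: [-0.0, -0.2, -3.3]
grip_width: 29.1
grasp_force: 40.0
```

Run:
```python
from h import *
o=observe();print(o["position"],o["orientation"],o["q"].round(2),o["grasp_force"],o["contact_force"])
p,d=capture("scene");np.savez("scene2.npz",p=p,d=d);cv2.imwrite("pics/lift.png",p[60:360,150:550,::-1])
```

```text
[501.32075427  38.45178767 198.0413438 ] [6.86205663e-02 9.97642752e-01 2.25424805e-04 3.27634024e-04] [-0.36  0.23  0.25  1.94 -0.07  0.98  1.36] 39.997090101242065 [-0.03640818 -0.19002147 -3.29960388]
```

View pics/lift.png

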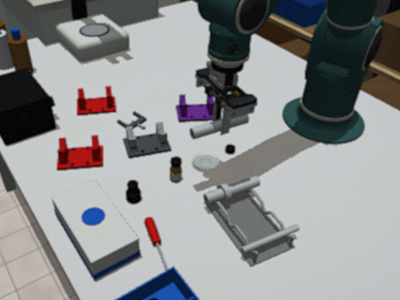

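The picture shows the roller held level in the gripper at crop (215,123), and the collared shaft and thin rod still in the rack. I'll measure where the roller sits in the hand.

Run:
```python
from h import *
z=np.load("scene2.npz");d=z["d"].astype(float);p=z["p"]
v,u=np.mgrid[0:400,0:640];W=world("scene",d,u,v)
a=np.radians(172.1);ex=np.array([np.cos(a),np.sin(a)]);ey=np.array([-ex[1],ex[0]])
D=W[...,:2]-np.array([501.3,38.5]);s=D@ex;t=D@ey
m=(d>0)&(abs(s)<110)&(abs(t)<25)&(W[...,2]>180)&(W[...,2]<235)
print(m.sum());h,e=np.histogram(s[m],np.arange(-110,111,5));print([(int(x),int(k)) for x,k in zip(e,h) if k])
for lo,hi in((-85,-40),(-20,20),(40,85)):
    k=m&(s>lo)&(s<hi)
    if k.sum(): print(lo,np.percentile(W[...,2][k],[5,50,95]).round(1),np.percentile(t[k],[5,50,95]).round(1))
c=m&(abs(s)>25); print("s range",np.percentile(s[c],[0.5,2,98,99.5]).round(1))
```

```text
650
[(-90, 1), (-85, 56), (-80, 21), (-75, 24), (-70, 22), (-65, 20), (-60, 23), (-55, 19), (-50, 22), (-45, 23), (-40, 21), (-35, 20), (-30, 20), (-25, 20), (-20, 19), (-15, 45), (-10, 65), (-5, 18), (0, 18), (5, 11), (10, 1), (15, 2), (20, 12), (25, 16), (30, 14), (35, 16), (40, 13), (45, 13), (50, 16), (55, 14), (60, 15), (65, 11), (70, 16), (75, 3)]
-85 [193.8 208.7 215.9] [-16.3  -9.9   5.5]
-20 [193.6 214.7 232.4] [-23.9  -1.1  22.3]
40 [194.9 207.1 214.3] [-16.2 -13.1  -7. ]
s range [-84.5 -83.9  73.2  75.5]
```

Both cameras agree on a target TCP of about (578.5, -201) with the axis at about 162°, so a roll of +10.3°. I'm moving above the stand.

Emit:
jog_arm([
  {"tx": -0.022,"ty": -0.045,"tz": 0.0,"roll": 2.0,"grip": 1.0},
  {"tx": -0.044,"ty": -0.09,"tz": 0.0,"roll": 4.0,"grip": 1.0},
  {"tx": -0.066,"ty": -0.135,"tz": 0.0,"roll": 6.0,"grip": 1.0},
  {"tx": -0.088,"ty": -0.18,"tz": 0.0,"roll": 8.0,"grip": 1.0},
  {"tx": -0.109,"ty": -0.227,"tz": 0.0,"roll": 10.3,"grip": 1.0},
])

```text
time: 4.62
position: [579.1, -201.2, 198.0]
orientation: [0.158, 0.987, 0.0, 0.0]
contact_force: [1.0, 0.3, -2.9]
grip_width: 29.1
grasp_force: 40.0
```

Emit:
jog_arm([
  {"tx": 0.0,"ty": 0.0,"tz": 0.03,"roll": 0.0,"grip": 1.0},
  {"tx": 0.0,"ty": 0.0,"tz": 0.06,"roll": 0.0,"grip": 1.0},
  {"tx": 0.0,"ty": 0.0,"tz": 0.09,"roll": 0.0,"grip": 1.0},
  {"tx": 0.0,"ty": 0.0,"tz": 0.1,"roll": 0.0,"grip": 1.0},
  {"tx": 0.0,"ty": 0.0,"tz": 0.1,"roll": 0.0,"grip": 1.0},
])

```text
time: 5.25
position: [578.7, -200.2, 97.5]
orientation: [0.158, 0.987, 0.0, -0.0]
contact_force: [-0.5, -0.6, -3.5]
grip_width: 29.1
grasp_force: 40.0
```

Run:
```python
from h import *
o=observe();print(o["position"],o["orientation"],o["contact_force"])
out=[]
for n in("scene","top"):
    p,d=capture(n);np.savez(f"{n}3.npz",p=p,d=d)
    c=camera_info(n);q=np.array(c["R"])@np.array([578,-201,80])+c["t"];u=int(c["fx"]*q[0]/q[2]+c["cx"]);v=int(c["fy"]*q[1]/q[2]+c["cy"]);print(n,u,v)
    out.append(cv2.resize(p[v-45:v+45,u-45:u+45,::-1],(400,400),interpolation=cv2.INTER_CUBIC))
cv2.imwrite("pics/above2.png",np.hstack(out))
```

```text
[ 578.67635108 -200.22332386   97.50898054] [ 1.58019068e-01  9.87436058e-01  4.57183167e-05 -5.25149884e-05] [-0.45899278 -0.57185873 -3.50930307]
scene 297 185
top 374 193
```

View pics/above2.png

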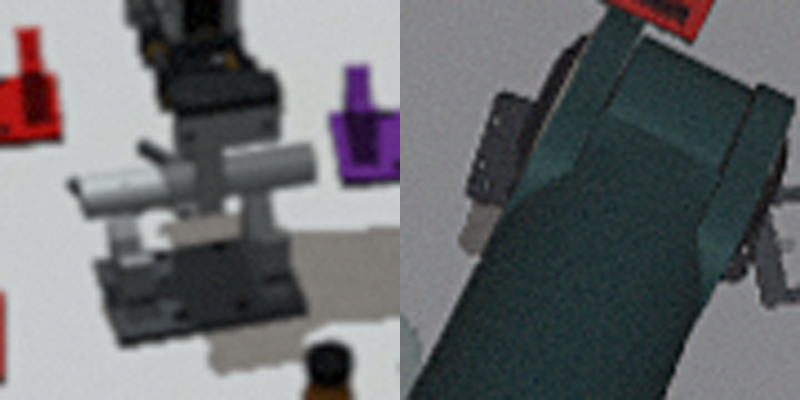

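The scene crop shows the roller directly above both V posts and parallel to the groove, with its ends at crop (80,195) and (315,165). I'll check the offsets between roller and stand within the same camera.

Run:
```python
from h import *
v,u=np.mgrid[0:400,0:640]
a=np.radians(162);ex=np.array([np.cos(a),np.sin(a)]);ey=np.array([-ex[1],ex[0]])
d=np.load("scene3.npz")["d"].astype(float);W=world("scene",d,u,v)
D=W[...,:2]-np.array([578.5,-201]);s=D@ex;t=D@ey;Z=W[...,2]
m=(d>0)&(abs(s)<110)&(abs(t)<30)&(Z>86)&(Z<122)&(abs(s)>22)
print("roller s",np.percentile(s[m],[0.5,2,98,99.5]).round(1))
for lo,hi in((-75,-30),(30,70)):
    k=m&(s>lo)&(s<hi);tt,zz=t[k],Z[k]; A=np.c_[2*tt,2*zz,np.ones(len(tt))]; x=np.linalg.lstsq(A,tt**2+zz**2,rcond=None)[0]
    print("axis t,z",x[:2].round(1),"r",np.sqrt(x[2]+x[0]**2+x[1]**2).round(1),"top z",np.percentile(zz,98).round(1),"t@top",t[k&(Z>np.percentile(zz,85))].mean().round(1))
d=np.load("scene0.npz")["d"].astype(float);W=world("scene",d,u,v)
D=W[...,:2]-np.array([578.5,-201]);s=D@ex;t=D@ey;Z=W[...,2]
for sg in(-1,1):
    k=(d>0)&(abs(s-48*sg)<18)&(abs(t)<40)&(Z>25)&(Z<70)
    print("block s",np.percentile(s[k],[2,50,98]).round(1),"t",np.percentile(t[k],[1,50,99]).round(1))
k=(d>0)&(abs(s)<85)&(abs(t)<60)&(Z>6)&(Z<18);print("plate s",np.percentile(s[k],[1,99]).round(1),"t",np.percentile(t[k],[1,99]).round(1))
```

```text
roller s [-83.5 -83.   74.7  75.6]
axis t,z [ -5.1 102.9] r 11.8 top z 116.5 t@top -5.2
axis t,z [ -4.9 102.6] r 12.1 top z 116.5 t@top -4.4
block s [-62.4 -53.6 -42.5] t [-33.4   3.   33.7]
block s [33.5 41.4 53.2] t [-34.5  -3.5  31.3]
plate s [-71.8  61.3] t [-46.7  43.7]
```

Along the groove the match is within 1 mm. Laterally I'll shift 2 mm (ty = -0.002), then lower it, slowly near contact.

Emit:
jog_arm([
  {"tx": 0.0,"ty": -0.002,"tz": 0.01,"roll": 0.0,"grip": 1.0},
  {"tx": 0.0,"ty": -0.002,"tz": 0.02,"roll": 0.0,"grip": 1.0},
  {"tx": 0.0,"ty": -0.002,"tz": 0.03,"roll": 0.0,"grip": 1.0},
  {"tx": 0.0,"ty": -0.002,"tz": 0.036,"roll": 0.0,"grip": 1.0},
  {"tx": 0.0,"ty": -0.002,"tz": 0.036,"roll": 0.0,"grip": 1.0},
])

```text
time: 5.98
position: [577.6, -202.3, 60.4]
orientation: [0.158, 0.987, -0.0, -0.0]
contact_force: [-0.4, -0.1, -3.9]
grip_width: 28.8
grasp_force: 40.0
```

Emit:
jog_arm([
  {"tx": 0.0,"ty": 0.0,"tz": 0.002,"roll": 0.0,"grip": 1.0},
  {"tx": 0.0,"ty": 0.0,"tz": 0.0035,"roll": 0.0,"grip": 1.0},
  {"tx": 0.0,"ty": 0.0,"tz": 0.0045,"roll": 0.0,"grip": 1.0},
  {"tx": 0.0,"ty": 0.0,"tz": 0.0055,"roll": 0.0,"grip": 1.0},
  {"tx": 0.0,"ty": 0.0,"tz": 0.0055,"roll": 0.0,"grip": 1.0},
])

```text
time: 6.6
position: [578.1, -203.1, 56.2]
orientation: [0.158, 0.987, -0.0, 0.0]
contact_force: [-3.3, -1.9, 6.9]
grip_width: 29.0
grasp_force: 40.0
```

Emit:
jog_arm([
  {"tx": 0.0,"ty": 0.0,"tz": 0.001,"roll": 0.0,"grip": 1.0},
  {"tx": 0.0,"ty": 0.0,"tz": 0.002,"roll": 0.0,"grip": 1.0},
  {"tx": 0.0,"ty": 0.0,"tz": 0.002,"roll": 0.0,"grip": 1.0},
])

```text
time: 6.98
position: [578.2, -203.3, 55.9]
orientation: [0.159, 0.987, -0.0, 0.001]
contact_force: [-13.1, 2.4, 35.4]
grip_width: 29.1
grasp_force: 40.0
```

Run:
```python
from h import *
o=observe();print(o["position"],o["contact_force"],o["moment"])
v,u=np.mgrid[0:400,0:640]
a=np.radians(162);ex=np.array([np.cos(a),np.sin(a)]);ey=np.array([-ex[1],ex[0]])
p,d=capture("scene");d=d.astype(float);W=world("scene",d,u,v)
D=W[...,:2]-np.array([578.5,-201]);s=D@ex;t=D@ey;Z=W[...,2]
for lo,hi in((-78,-62),(65,73)):
    k=(d>0)&(abs(t)<25)&(Z>40)&(Z<85)&(s>lo)&(s<hi);print("top z",np.percentile(Z[k],[90,98]).round(1))
cv2.imwrite("pics/seat.png",cv2.resize(p[135:235,240:360,::-1],None,fx=5,fy=5,interpolation=cv2.INTER_CUBIC))
```

```text
[ 578.22598585 -203.32733119   55.89110654] [-13.11746775   2.39426895  35.39566712] [0.61331287 3.23535136 0.00342684]
top z [73.4 74.9]
top z [73.4 74. ]
```

View pics/seat.png

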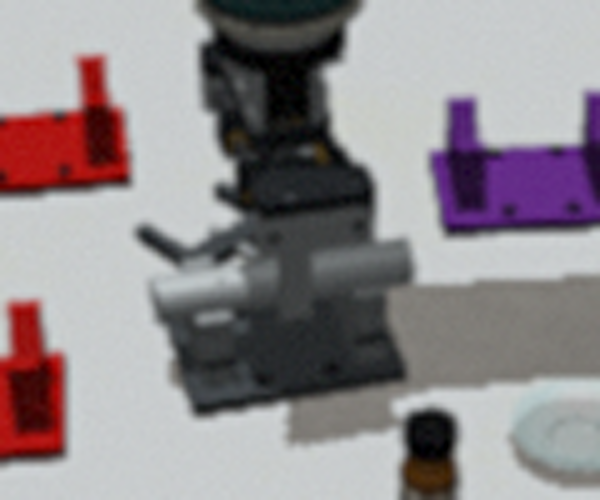

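The roller is seated in both Vs: its top reads 74 to 75 mm at both ends and contact is stiff. I'll ease off the press, open gently and retreat upwards.

Emit:
jog_arm([
  {"tx": 0.0,"ty": 0.0,"tz": -0.0015,"roll": 0.0,"grip": 1.0},
  {"tx": 0.0,"ty": 0.0,"tz": -0.0015,"roll": 0.0,"grip": 1.0},
  {"tx": 0.0,"ty": 0.0,"tz": -0.0015,"roll": 0.0,"grip": 0.2},
  {"tx": 0.0,"ty": 0.0,"tz": -0.0015,"roll": 0.0,"grip": -0.15},
  {"tx": 0.0,"ty": 0.0,"tz": -0.0015,"roll": 0.0,"grip": -0.15},
], squeeze=20)

```text
time: 7.65
position: [577.9, -202.2, 54.8]
orientation: [0.158, 0.987, 0.0, -0.0]
contact_force: [1.0, -0.2, 0.3]
grip_width: 52.7
grasp_force: 0.0
```

Emit:
jog_arm([
  {"tx": 0.0,"ty": 0.0,"tz": 0.0,"roll": 0.0,"grip": -0.15},
  {"tx": 0.0,"ty": 0.0,"tz": -0.015,"roll": 0.0,"grip": -0.15},
  {"tx": 0.0,"ty": 0.0,"tz": -0.04,"roll": 0.0,"grip": -0.15},
  {"tx": 0.0,"ty": 0.0,"tz": -0.08,"roll": 0.0,"grip": -0.15},
  {"tx": 0.0,"ty": 0.0,"tz": -0.13,"roll": 0.0,"grip": -0.15},
])

```text
time: 8.28
position: [577.4, -202.3, 186.8]
orientation: [0.158, 0.987, -0.0, -0.0]
contact_force: [1.5, -0.8, 0.2]
grip_width: 53.9
grasp_force: 0.0
```

Emit:
jog_arm([
  {"tx": 0.05,"ty": 0.0,"tz": -0.02,"roll": 0.0,"grip": -0.15},
  {"tx": 0.1,"ty": 0.0,"tz": -0.02,"roll": 0.0,"grip": -0.15},
  {"tx": 0.15,"ty": 0.0,"tz": -0.02,"roll": 0.0,"grip": -0.15},
  {"tx": 0.17,"ty": 0.0,"tz": -0.02,"roll": 0.0,"grip": -0.15},
  {"tx": 0.17,"ty": 0.0,"tz": -0.02,"roll": 0.0,"grip": -0.15},
])

```text
time: 8.9
position: [416.0, -149.1, 206.1]
orientation: [0.158, 0.987, 0.0, 0.001]
contact_force: [-0.4, -0.3, 0.8]
grip_width: 54.1
grasp_force: 0.0
```

Run:
```python
from h import *
v,u=np.mgrid[0:400,0:640]
a=np.radians(162);ex=np.array([np.cos(a),np.sin(a)]);ey=np.array([-ex[1],ex[0]])
out=[]
for n,c0 in(("scene",(300,185)),("top",(374,195))):
    p,d=capture(n);d=d.astype(float);W=world(n,d,u,v)
    D=W[...,:2]-np.array([578.5,-201]);s=D@ex;t=D@ey;Z=W[...,2]
    k=(d>0)&(abs(t)<25)&(Z>66)&(Z<85)&(abs(s)<100);fit(W,k,n);print("roller s",np.percentile(s[k],[.5,2,98,99.5]).round(1))
    k=(d>0)&(abs(s)<85)&(abs(t)<60)&(Z>6)&(Z<18);print("plate s",np.percentile(s[k],[1,99]).round(1),"t",np.percentile(t[k],[1,99]).round(1))
    x,y=c0;out.append(cv2.resize(p[y-50:y+50,x-50:x+50,::-1],(400,400),interpolation=cv2.INTER_CUBIC))
cv2.imwrite("pics/final.png",np.hstack(out));print(observe()["position"],observe()["contact_force"])
```

```text
scene pix [296. 189.] ctr [ 583.  -200.7] mean [ 584.8 -198.7] size [ 24. 159.] long dir deg 161.5 z med 72 p98 76
roller s [-83.7 -81.1  72.   74.9]
plate s [-71.5  61.5] t [-46.3  35.2]
top pix [375. 194.] ctr [ 578.6 -201.9] mean [ 578.8 -201.9] size [ 26. 159.] long dir deg 163.0 z med 72 p98 79
roller s [-79.4 -77.   76.6  78.7]
plate s [-68.4  66.9] t [-44.2  45.3]
[ 417.27395128 -149.52574235  205.76381009] [ 1.27093074 -0.64112711 -0.1922868 ]
```

View pics/final.png

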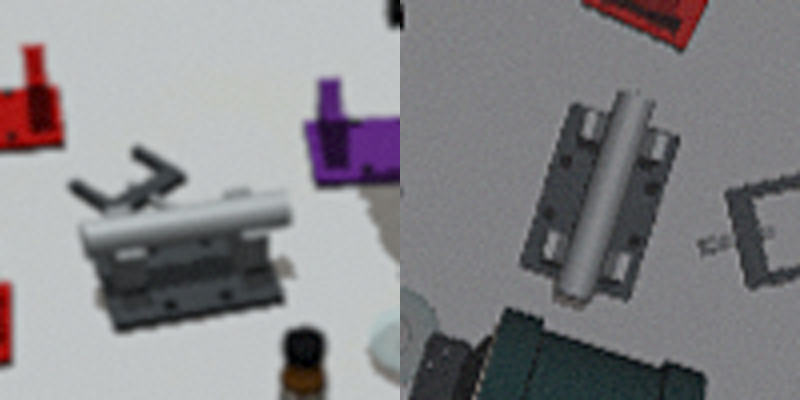

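The final pictures show the roller lying in both Vs, crop ends (85,235) and (290,205) in the scene view. It is centred to about 1 mm and the arm is clear, so I'm handing the job in.

```bash
python3 -c "
from bench import *
print(close_job())"
```

```text
the job is handed in; nothing more can be done
None
```

The plain roller lies fully seated in both V-blocks of the grey stand, centred to about 1 mm; I did not move the collared shaft or the thin rod, and the job was handed in at about 9 s (no verdict was returned).

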